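Uncover the soap loaf

ROBOT

A 7-joint arm with a two-finger parallel gripper is mounted at the origin on the work surface. World frame = base frame: x ahead of the robot, y to its left, z up, the work surface at z = 0. Lengths are in m, angles in rad, forces in N, time in s.
With the tool pointing down it reaches from about 0.35 to 0.9 m from the base axis. Payload 19.9 kg.
Tool frame: the origin (TCP) lies midway between the tips of the shut fingers; the grasp point (between the pads) lies 19 mm behind it; z points along the fingers, x is the direction in which the jaws open and shut, and the axes are right-handed (so a half turn about z gives the same grasp; the last joint's range is limited). The gripper opens to 85 mm and grips with 20 to 120 N. Pads are 22 mm wide; open, the fingers measure 114 mm over their backs; the gripper's body (76 mm by 85 mm) begins 54 mm behind the grasp point. The pads swing forward as they close: fully open they stand 13 mm farther back than shut.
Start: joints at [1.242, 0.417, -0.01, 1.614, 0.005, 1.111, -0.053], TCP at [0.177, -0.599, 0.231] pointing down, gripper open.
Joint ranges: [-2.81, 2.81], [-0.39, 2.02], [-1.27, 1.25], [0.06, 2.57], [-1.19, 4.33], [0.19, 2], [-2.82, 2.82]. Speed limits (rad/s): [1.89, 1.89, 2.39, 2.39, 3.01, 3.01, 3.01].

INTERFACE

Orientations are given as a unit quaternion [w, x, y, z].
In Python, from workcell import manip gives the robot as it stands.
- The arm moves only by the tool drive_tool, never from a script. Its argument "motion" is one flat list of numbers, 6 for each row, row after row: the shift along the tool's x, y, z in mm, then the turn, a rotation vector about the tool's x, y, z in rad. In form: [x, y, z, ax, ay, az, x, y, z, ax, ay, az, ...]. A call has 1 to 8 rows; each row is the pose to reach, as a shift and turn from the pose commanded when the call began, along the tool's axes at that moment; what a row does not reach only later rows make up. A row lasts 1/8 s, in which the tool goes at most 62.5 mm and 10.7 degrees, less where a joint would pass 70% of its speed; a pose out of reach is approached as far as the arm can. A call with a gripper value outside its range is refused whole. "fingers" is the closure, from -1 (fully open) to 1 (shut), set as the call begins (left out, the last holds). The fingers move at their own pace and stop on an object; the grip force is fixed at half the most. Time passes only in rows, so rows that repeat a pose let the fingers close. It gives the time, the measured TCP pose, the force and the opening at its end, in the units of the state.
- manip.observe(): the state, without advancing time (a new reading comes with each control period).
- manip.camera(name): name is "scene" or "top"; returns a dict with "pixels" (420x560x3 uint8, red, green, blue), "intrinsics" (3x3 intrinsics, pixels), "R" (3x3) and "t" (3): a world point X has camera coordinates R X + t. Camera axes: x right, y down, z forward; pixel columns grow to the right and rows downward; lengths in m; the calibration is good to about 2 mm. A picture is of the moment at which its call begins. There is no depth.
- manip.finish_job(): hands the job in, once; it reports no verdict.
The state is a dict: "time_s": time; "q": joint angles; "joint_vel": joint speeds; "tau": joint torques, N m; "position": TCP position; "tool_rot": TCP orientation; "wrist_force": force on the tool from outside, world axes, zero at the start; "wrist_torque": the same for the moment, N m; "grip_width": opening from 0.0 (shut) to 1.0 (fully open).
Only numpy, scipy, OpenCV 4.12 (cv2) and the standard library are available. Lean on these libraries where they do the work, as an engineer would, in place of code of your own. Each camera call takes 0.05 s, during which the arm holds its last target. There are 200 camera calls.

TASK

Uncover the loaf of soap: push the wooden mold on its plywood station fully home against the end stop, so that its footboard slips under the stop's lip, and press the red handle of the toggle clamp all the way down so that the clamp holds the footboard. Then draw the tight, deep wooden cover straight up off the mold without lifting the mold, keep it level, and set it down gently, right way up, wholly on the cork mat and square with it. Leave the mold clamped in its place and everything else undisturbed, the jars on the shelf above included.

Things in the scene. Friction and masses are not known exactly. Their poses are not given: they have to be found in the camera images.
- station: Fixed plywood board 385 x 150 x 18 mm with clamp, rails, stop and pegboard. x: from the clamp end to the pegboard (the way the mold is pushed), z up. Origin on the counter; the board spans x -170 to 215 mm, y -75 to 75, top z 18. Side rails 104 apart, 9 high, guide the mold. White pegboard, 420 wide, 514 tall, face at x 200; spatula and whisk hang at y 165 and -165, within 65 of it.
- stop_face (a point): Foot of the dark end stop's face, on the board's top, at station x = 170 mm, y = 0. A lip above it reaches 16 mm back over the footboard's end, its underside 13.5 mm and its top 23.5 mm above the board.
- shelf_edge (a point): Middle of the lower front edge of the wooden shelf, station x = 58, z = 290 mm. The shelf is 240 wide (y), 12 thick, runs back to the pegboard, and has a thin rail 24 mm above its front. It overhangs over half of the mold: an upright gripper on the grip bar hits it when the cover is lifted, so lean the tool 35 to 40 degrees, the hand towards the clamp end.
- mold: Loose wooden loaf mold, about 0.5 kg. Footboard 200 (x) x 100 (y) x 12 mm; origin at the centre of its underside, axes as the station's. Box walls, 130 x 74 mm, felt on their long sides, rise to z = 74 mm; cream soap loaf inside. Starts 18 to 32 mm short of the stop; fully home its origin is at station x = 70, y = 0, z = 18 mm. The side play in the rails is 2 mm.
- cover: Dark wooden cover, 0.18 to 0.29 kg: a box open below, 146 (x) x 90 (y) x 67 mm high, walls 6.5; origin at the centre of its lower rim, axes as the mold's. On the mold its origin is 15 mm above the mold's. It telescopes 59 mm over the walls, 1.5 mm play a side; clear once raised 60 mm. Felt grips it all the way with 8 to 11 N, more than the mold's weight: an unclamped mold comes up too.
- cover_grip (a point): Centre of the light wooden grip bar on the cover: 60 (cover's x) x 22 (y) x 30 mm high, its foot 67 and its top 97 mm above the cover's lower rim; this point is 82 mm above the rim. Pinch it across y. The mold can also be pushed home by this bar's end (about 5 N to slide).
- clamp_handle (a joint): Toggle clamp handle, rad: 0 = shut and locked; starts raised at 0.68 to 0.76; 0.80 = end of travel. Its centre line points from the pivot towards station -x and rises from the board's plane by this value + 0.14 rad. About 3 N at the grip moves it; it stays where it is left. Pressed down, it swings the clamp's arm from nearly upright to level.
- clamp_grip (a point): Point on the centre line of the clamp handle's red round grip, 85 mm from the handle's pivot. The grip is 21 mm thick and reaches from 38 to 108 mm from the pivot; moves with the handle.
- clamp_pivot (a point): Pivot of the clamp handle: station x = -108, y = 0, z = 74 mm; turns about the station's y. The raised arm in front of it (pivot at x = -98, z = 55) is 83 mm long and stands up to 145 mm above the counter; its rubber foot then points to the mold.
- clamp_foot (a point): Where the clamp's rubber foot (12 mm across) bears when shut: station x = -23, z = 30 mm, on the footboard's near end once the mold is home.
- mat: Fixed cork mat 190 (x) x 130 (y) x 5 mm, origin at the centre of its underside; the place for the cover, long side along long side (either way round).
- hex_tray: Red silicone tray with six hexagon cells, 165 x 115 x 28 mm, origin at the centre of its underside. Bystander.
- beaker: Glass beaker, 72 mm across, 95 mm high, origin at the centre of its underside. Bystander.
- bottle: Amber glass bottle, 58 mm across, 165 mm high, origin at the centre of its underside. Bystander.
- soap_dish: Empty white ceramic soap dish, 125 (x) x 85 (y) x 26 mm, origin at the centre of its underside. Bystander.
- bowl: Steel bowl, 130 mm across, 60 mm high, origin at the centre of its underside. Bystander.
- jar_a: Clear glass jar with steel cap on the shelf, 52 mm across, 75 mm high, origin at the centre of its underside. Bystander.
- jar_b: Small amber bottle on the shelf, 40 mm across, 100 mm high, origin at the centre of its underside. Bystander.
Mind the look-alikes: they are no part of the job. Leave any blue look-alike of the cover alone.

How it is judged:
On the way, in this order (a step that is already met when the one before it is completed fails the run):
1. the mold is fully home under the stop's lip and the clamp is shut on its footboard, the cover still on (x of mold in the frame of station above 0.066 m and value of joint clamp_handle below 0.1 rad and z of cover in the frame of mold below 0.025 m), for 0.2 s.
2. the cover has been drawn straight up clear of the clamped mold (x of mold in the frame of station above 0.066 m and value of joint clamp_handle below 0.1 rad and z of cover in the frame of mold above 0.075 m and x of cover in the frame of mold between -0.015 and 0.015 m and y of cover in the frame of mold between -0.015 and 0.015 m), for 0.05 s.
At the end, for the whole second after the job is handed in: The cover stands released and at rest, right way up (within 0.04 rad), on the cork mat, its centre within 22 mm along and 20 mm across of the mat's centre and its long side within 0.2 rad of the mat's; the mold is still home (within 4 mm of the stop) and the clamp shut (handle below 0.1 rad) (x of mold in the frame of station above 0.066 m and value of joint clamp_handle below 0.1 rad and x of cover in the frame of mat between -0.022 and 0.022 m and y of cover in the frame of mat between -0.02 and 0.02 m and z of cover in the frame of mat between 0.003 and 0.008 m and angle between the x axis of cover and the x axis of mat, either way round below 0.2 rad and angle between cover's own z axis and vertical below 0.04 rad and linear speed of cover below 0.01 m/s and contact force between the fingers and cover below 0.1 N); the robot touches nothing.
It fails at once if the mold is lifted or tipped (6 mm or 0.06 rad) (z of mold in the frame of station above 0.024 m or angle between mold's own z axis and vertical above 0.06 rad).
It fails at once if the cover is tilted more than 0.3 rad (angle between cover's own z axis and vertical above 0.3 rad).
It fails at once if the cover is dropped or thrown: moves faster than 0.35 m/s while no finger holds it (linear speed of cover above 0.35 m/s and contact force between the fingers and cover below 0.2 N).
It fails at once if the cover is not set down gently: faster than 0.25 m/s within 7 mm of resting on the mat (z of cover in the frame of mat below 0.012 m and linear speed of cover above 0.25 m/s).
It fails at once if a bystander is moved by more than 25 mm (distance of any of hex_tray, beaker, bottle, soap_dish, bowl, jar_a, jar_b from where it was at the start of the episode above 0.025 m).
It also fails if it takes over 59 s, if anything falls off the work surface, if the arm or the gripper's body presses on something with over 40 N, if the wrist force passes 120 N, or if a joint passes its speed limit or range.

## Working session

There is one attempt and no reset: what is moved stays moved. The work goes in short steps, Python scripts to look and compute and a tool call to move; the robot and the scene stay as the last step left them, time stands still between calls to the robot, and variables do not carry over. Pictures are saved under pics/ and viewed, about 8 in all and at most 12, crops included, and the job is handed in when it is done.

Besides the shell and the picture viewer there is one more tool, called after "Request:" as a command line: name --argument value ..., lists and objects as JSON in quotes. drive_tool: Moves the arm, as the interface text tells. Its arguments: {"type":"object","properties":{"motion":{"type":"array","items":{"type":"number"}},"fingers":{"type":"number"}},"required":["motion"]}

```bash
mkdir -p pics; ls; cat > h.py <<'E'
import numpy as np, cv2
from workcell import manip
from scipy.spatial.transform import Rotation as Rn
def snap(n,f):
    c=manip.camera(n); cv2.imwrite('pics/'+f,c['pixels'][:,:,::-1]); np.savez('pics/'+n+'.npz',**c); return c
def ray(c,uv,z):
    K,R,t=(np.array(c[k]) for k in('intrinsics','R','t'))
    d=R.T@np.linalg.solve(K,[uv[0],uv[1],1]); o=-R.T@t
    return o+d*(z-o[2])/d[2]
def proj(c,X):
    K,R,t=(np.array(c[k]) for k in('intrinsics','R','t'))
    p=(K@(R@np.atleast_2d(X).T+t[:,None])).T
    return p[:,:2]/p[:,2:]
def rot(q): return Rn.from_quat([q[1],q[2],q[3],q[0]])
E
python3 - <<'E'
from h import *
for n in('scene','top'):
    c=snap(n,n+'0.png'); print(n,-np.array(c['R']).T@c['t'],np.array(c['R'])[2])
s=manip.observe(); print({k:np.round(v,3) for k,v in s.items()})
E
```

```text
pics
scene [ 1.16699807 -0.72857441  1.23517677] [-0.45141448  0.52576021 -0.72097238]
top [0.27840127 0.03058088 1.75261219] [ 0.13103825 -0.00164222 -0.99137595]
{'time_s': np.float64(0.1), 'q': array([ 1.242,  0.418, -0.01 ,  1.614,  0.005,  1.111, -0.053]), 'joint_vel': array([ 0.001,  0.   , -0.001, -0.002, -0.002, -0.002, -0.   ]), 'tau': array([ 1.0000e-03, -8.6582e+01,  6.8000e-01, -4.3563e+01,  1.9000e-02,
        5.0000e-03, -0.0000e+00]), 'position': array([ 0.177, -0.599,  0.231]), 'tool_rot': array([-0.   ,  0.801, -0.599, -0.   ]), 'wrist_force': array([ 0.517, -0.377, -0.857]), 'wrist_torque': array([-0.005,  0.022,  0.018]), 'grip_width': np.float64(1.004)}
```

View pics/scene0.png

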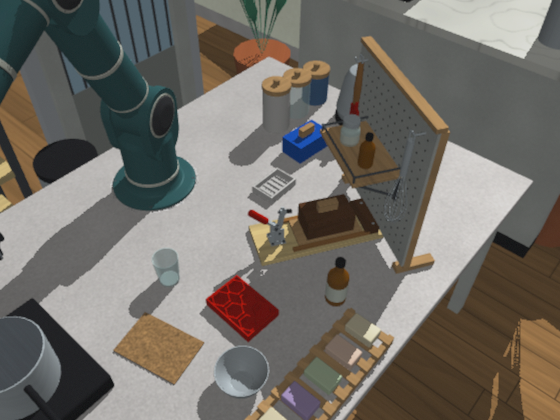

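View pics/top0.png

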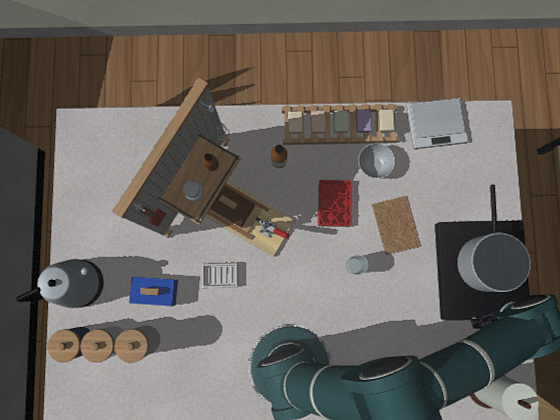

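The scene view shows the station at about (320,220), with the cover (328,212), red handle (258,217), mat (158,347) and blue decoy (305,140). In the top view the board's clamp end is at (270,240), the handle at (279,233) and the mat at (397,223). Next, enlarged crops.

```bash
python3 - <<'E'
from h import *
a=cv2.imread('pics/scene0.png')[170:270,235:385]; b=cv2.imread('pics/top0.png')[170:270,170:300]
a=cv2.resize(a,None,fx=5,fy=5,interpolation=cv2.INTER_CUBIC)[:, :750];b=cv2.resize(b,None,fx=5,fy=5,interpolation=cv2.INTER_CUBIC)
cv2.imwrite('pics/ca.png',a); cv2.imwrite('pics/cb.png',b)
for n in('scene','top'):
    c=np.load(f'pics/{n}.npz'); im=c['pixels']; hsv=cv2.cvtColor(im,cv2.COLOR_RGB2HSV)
    for nm,lo,hi,z in(('mat',(8,90,90),(18,220,230),.005),('ply',(15,70,120),(28,200,255),.018),('red',(0,200,120),(4,255,255),.1),('red2',(174,200,120),(180,255,255),.1)):
        m=cv2.inRange(hsv,lo,hi); m=cv2.morphologyEx(m,cv2.MORPH_OPEN,np.ones((2,2)))
        nn,l,st,ce=cv2.connectedComponentsWithStats(m)
        for i in np.argsort(-st[:,4]):
            if i and st[i,4]>40 and z<1:
                p=np.argwhere(l==i)[:,::-1].astype(np.float32); r=cv2.minAreaRect(p)
                bx=cv2.boxPoints(r); print(n,nm,st[i,4],ce[i].round(1),[ray(c,u,z)[:2].round(3).tolist() for u in bx], 'ctr',ray(c,r[0],z).round(3))
E
```

```text
scene mat 4077 [538.1 368.3] [[1.114, 0.264], [1.224, 0.361], [1.328, 0.095], [1.232, 0.01]] ctr [1.228 0.174 0.005]
scene mat 3368 [159.9 348.4] [[0.417, -0.477], [0.359, -0.353], [0.57, -0.312], [0.612, -0.433]] ctr [ 0.493 -0.395  0.005]
scene mat 2772 [ 23.2 129.9] [[-0.925, -0.091], [-0.91, 0.05], [-0.214, -0.211], [-0.242, -0.318]] ctr [-0.535 -0.157  0.005]
scene mat 2381 [415.7 149.4] [[-0.023, 1.244], [0.175, 1.552], [0.955, 0.374], [0.817, 0.202]] ctr [0.575 0.712 0.005]
scene mat 1810 [347.4 357.1] [[0.787, -0.203], [0.774, 0.036], [0.931, 0.02], [0.931, -0.206]] ctr [ 0.858 -0.094  0.005]
scene mat 1123 [296.   78.6] [[-0.127, 0.668], [-0.056, 1.008], [0.062, 0.908], [-0.013, 0.589]] ctr [-0.033  0.787  0.005]
scene mat 1123 [261.3  52.2] [[-0.438, 0.819], [-0.286, 1.035], [-0.129, 0.869], [-0.274, 0.67]] ctr [-0.28   0.845  0.005]
scene mat 923 [295.4 399.3] [[0.786, -0.382], [0.708, -0.299], [0.883, -0.145], [0.95, -0.237]] ctr [ 0.833 -0.267  0.005]
scene mat 649 [351.3 147.7] [[0.267, 0.598], [0.285, 0.782], [0.531, 0.614], [0.505, 0.454]] ctr [0.403 0.606 0.005]
scen
[... 8959 characters left out ...]
 108.9] [[0.93, -0.128], [0.929, -0.169], [0.906, -0.168], [0.907, -0.128]] ctr [ 0.918 -0.148  0.018]
top ply 51 [377.2 107.9] [[0.922, -0.318], [0.931, -0.357], [0.909, -0.362], [0.9, -0.322]] ctr [ 0.915 -0.34   0.018]
top ply 50 [338.  108.2] [[0.929, -0.176], [0.928, -0.217], [0.909, -0.216], [0.909, -0.175]] ctr [ 0.919 -0.196  0.018]
top ply 48 [298.8 109.3] [[0.928, -0.032], [0.927, -0.073], [0.908, -0.072], [0.908, -0.032]] ctr [ 0.918 -0.052  0.018]
top ply 47 [312.3 108.8] [[0.93, -0.08], [0.93, -0.121], [0.911, -0.12], [0.911, -0.08]] ctr [ 0.92  -0.1    0.018]
top ply 47 [363.7 107.9] [[0.927, -0.272], [0.926, -0.312], [0.911, -0.312], [0.911, -0.271]] ctr [ 0.919 -0.292  0.018]
```

View pics/ca.png

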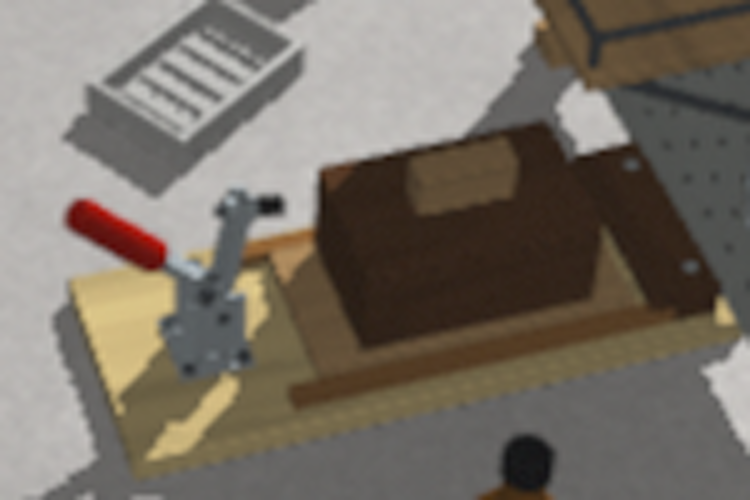

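View pics/cb.png

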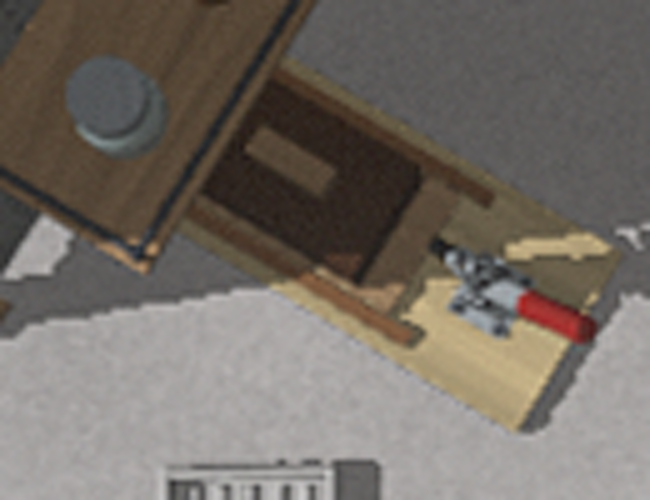

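Crops: the handle is raised, the arm nearly upright with its foot towards the mold, and the board's clamp end has corners at top px (294.4,220) and (273.4,256). The bar is at about (228.4,202), and the stop's lip is visible in the scene view at about (365,215). Now I'll compute the station frame.

```bash
cat > st.py <<'E'
from h import *
T=np.load('pics/top.npz'); S=np.load('pics/scene.npz')
def cr(c,uv,z,top): 
    o=np.array([170,170] if top else [235,170]); return ray(c,np.array(uv)/5+o-0.4,z)
E
python3 - <<'E'
from st import *
z=.018
A=cr(T,(622,250),z,1);B=cr(T,(517,430),z,1);A2=cr(S,(138,466),z,0);B2=cr(S,(70,285),z,0)
print('right/left corners top',A,B,np.linalg.norm(A-B),'scene',A2,B2,np.linalg.norm(A2-B2))
d=B-A;print('yaw end edge',np.degrees(np.arctan2(-d[0],d[1])) ,(lambda d:np.degrees(np.arctan2(-d[0],d[1])))(B2-A2))
# left long edge top: (517,430)-(190,240);  right (622,250)-(290,60)
for n,c,a,b,t in(('topL',T,(517,430),(190,240),1),('topR',T,(622,250),(290,62),1),('scR',S,(138,466),(735,335),0)):
    d=cr(c,b,z,t)-cr(c,a,z,t); print(n,np.degrees(np.arctan2(d[1],d[0])),np.linalg.norm(d))
for zz,q,c,t in((.130,[(262,125),(335,170),(322,195),(248,150)],T,1),(.130,[(408,152),(514,136),(520,165),(413,182)],S,0)):
    P=np.array([cr(c,u,zz,t) for u in q]); print('bar',P.mean(0),[np.linalg.norm(P[i]-P[i-1]).round(3) for i in range(4)])
# mat
for c,uv in((T,None),(S,None)):pass
# red
for n,c in(('T',T),('S',S)):
    hsv=cv2.cvtColor(c['pixels'],cv2.COLOR_RGB2HSV)
    m=cv2.inRange(hsv,(0,190,100),(6,255,255))|cv2.inRange(hsv,(172,190,100),(180,255,255))
    nn,l,st,ce=cv2.connectedComponentsWithStats(m)
    print(n,[(st[i],ce[i].round(1)) for i in range(1,nn) if st[i,4]>15])
E
```

```text
right/left corners top [ 0.50887192 -0.02624179  0.018     ] [0.38178206 0.05105732 0.018     ] 0.1487514209457468 scene [ 0.51339513 -0.02913739  0.018     ] [0.38905558 0.04644931 0.018     ] 0.14551176049509018
yaw end edge 58.69102637630375 58.70435045096852
topL 58.78551151353234 0.27064895619328494
topR 59.100416970825506 0.2756667293616895
scR 57.106725520298674 0.36934763467286374
bar [0.55929302 0.19791123 0.13      ] [np.float64(0.019), np.float64(0.058), np.float64(0.019), np.float64(0.059)]
bar [0.56337248 0.19741912 0.13      ] [np.float64(0.024), np.float64(0.064), np.float64(0.024), np.float64(0.064)]
T []
S [(array([249, 211,  19,  12,  70], dtype=int32), array([258.6, 215.7])), (array([207, 276,  48,  61, 818], dtype=int32), array([232.7, 305.6]))]
```

```bash
cat >> st.py <<'E'
YAW=np.radians(58.75); O=np.array([.536,.156,0.])
def tool_R(yaw,lean):
    x=np.array([np.cos(yaw),np.sin(yaw),0]);y=np.array([-x[1],x[0],0]);z=np.sin(lean)*x-np.cos(lean)*np.array([0,0,1])
    return np.column_stack([-y,np.cross(z,-y),z])
def w(p): return O+Rn.from_euler('z',YAW).apply(p)
def s(p): return Rn.from_euler('z',-YAW).apply(np.array(p)-O)
def go(name,P,R,s=None):
    "shift/turn in the present tool frame that bring the TCP to P,R"
    s=s or manip.observe(); R0=rot(s['tool_rot']); 
    print(name,(R0.inv().apply(P-np.array(s['position']))*1e3).round(1).tolist(),(R0.inv()*Rn.from_matrix(R)).as_rotvec().round(4).tolist())
E
python3 - <<'E'
from st import *
L=np.radians(38);R=tool_R(YAW,L)
g=np.array([.048-.012,0,.018+.015+.082+.009]); tcp=w(g)+.019*R[:,2]
pre=tcp-.13*R[:,2]; print('tcp',tcp,'pre',pre,'bar',w([.048,0,.115]))
go('pre',pre,R); go('via',np.array([.484,.07,.42]),R)
E
```

```text
tcp [0.56074422 0.19677722 0.1090278 ] pre [0.51922369 0.1283535  0.21146919] bar [0.56090112 0.19703577 0.115     ]
pre [-600.9, -534.4, 19.9] [0.6321, -0.2437, -0.7111]
via [-555.1, -484.0, -188.7] [0.6321, -0.2437, -0.7111]
```

Request:
drive_tool --motion '[-200,-170,-190,0.3,-0.12,-0.35,-555,-484,-189,0.632,-0.244,-0.711,-555,-484,-189,0.632,-0.244,-0.711,-555,-484,-189,0.632,-0.244,-0.711,-555,-484,-189,0.632,-0.244,-0.711,-555,-484,-189,0.632,-0.244,-0.711,-555,-484,-189,0.632,-0.244,-0.711,-555,-484,-189,0.632,-0.244,-0.711]' --fingers -1

```text
time_s: 1.1
position: [0.3764, -0.1633, 0.363]
tool_rot: [-0.313, 0.911, -0.255, 0.088]
wrist_force: [0.4, -0.6, 0.8]
grip_width: 1.001
```

```bash
cat > pg.py <<'E'
from st import *
R=tool_R(YAW,np.radians(38)); g=np.array([.036,0,.124]); tcp=w(g)+.019*R[:,2]
o=manip.observe(); print(o['time_s'],o['position'].round(3),o['q'].round(2))
go('pre',tcp-.13*R[:,2],R)
E
python3 pg.py
```

```text
1.1 [ 0.376 -0.163  0.363] [ 1.22  0.   -0.43  1.97 -0.65  1.4   0.44]
pre [-29.3, -161.8, 318.5] [0.0005, -0.0003, -0.0002]
```

Request:
drive_tool --motion '[-29,-162,318,0,0,0,-29,-162,318,0,0,0,-29,-162,318,0,0,0,-29,-162,318,0,0,0,-29,-162,318,0,0,0,-29,-162,318,0,0,0,-29,-162,318,0,0,0,-29,-162,318,0,0,0]'

```text
time_s: 2.1
position: [0.5187, 0.1259, 0.2117]
tool_rot: [-0.313, 0.911, -0.255, 0.088]
wrist_force: [-0.1, 0.1, 0.4]
grip_width: 0.998
```

```bash
cat >> pg.py <<'E'
go('tcp',tcp,R)
a=snap('scene','s1.png')['pixels'][90:290,220:420,::-1]; b=snap('top','t1.png')['pixels'][140:290,150:350,::-1]
im=np.zeros((600,800,3),np.uint8); im[:400,:400]=cv2.resize(a,(400,400)); im[:300,400:]=cv2.resize(b,(400,300)); cv2.imwrite('pics/p1.png',im)
E
python3 pg.py
```

```text
2.1 [0.519 0.126 0.212] [ 0.73  0.25 -0.8   2.15 -0.75  0.56  0.03]
pre [-0.9, -1.7, 1.6] [0.0007, -0.0001, -0.0001]
tcp [-0.9, -1.8, 131.6] [0.0007, -0.0001, -0.0001]
```

View pics/p1.png

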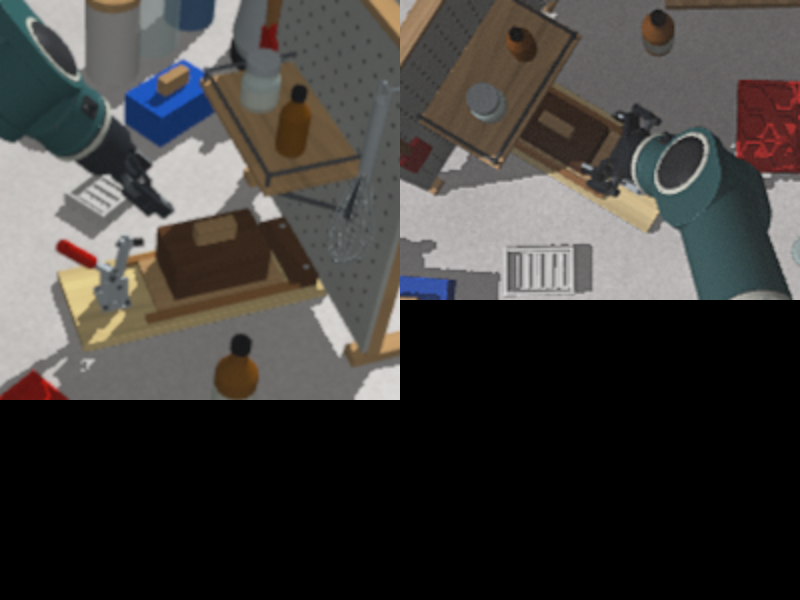

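The gripper (scene px about (300,190)) is leaned and lined up with the bar (327,205), clear of the clamp and shelf. Advancing along the tool axis.

Request:
drive_tool --motion '[-1,-2,50,0,0,0,-1,-2,95,0,0,0,-1,-2,112,0,0,0,-1,-2,122,0,0,0,-1,-2,128,0,0,0,-1,-2,131,0,0,0,-1,-2,131,0,0,0]'

```text
time_s: 3.08
position: [0.5609, 0.1965, 0.11]
tool_rot: [-0.313, 0.911, -0.255, 0.088]
wrist_force: [-0.7, 0.5, 0.1]
grip_width: 0.996
```

Request:
drive_tool --motion '[0,0,0,0,0,0,0,0,0,0,0,0,0,0,0,0,0,0,0,0,0,0,0,0]' --fingers 0.3

```text
time_s: 3.58
position: [0.5607, 0.1969, 0.1097]
tool_rot: [-0.313, 0.911, -0.255, 0.088]
wrist_force: [0.4, 0.0, -0.2]
grip_width: 0.348
```

```bash
python3 - <<'E'
from st import *
o=manip.observe(); print(o['time_s'],s(o['position']).round(4),o['wrist_force'].round(1),o['q'].round(2),o['grip_width'])
c=[]
for n,y,x in(('scene',140,260),('top',160,170)):
    c.append(cv2.resize(snap(n,n+'2.png')['pixels'][y:y+100,x:x+130,::-1],(400,308),interpolation=cv2.INTER_CUBIC))
cv2.imwrite('pics/p2.png',np.hstack(c))
E
```

```text
3.575 [4.780e-02 1.000e-04 1.097e-01] [ 0.4  0.  -0.2] [ 0.49  0.54 -0.76  2.12 -0.7   0.23  0.  ] 0.34844780432038414
```

View pics/p2.png

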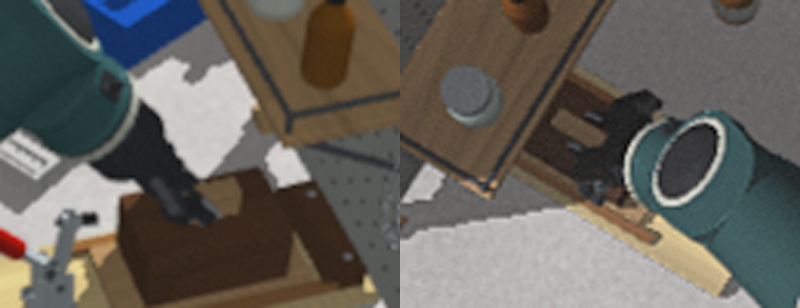

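Fingers straddle the bar's near half (scene px about (325,205)). Now close and push.

Request:
drive_tool --motion '[0,0,0,0,0,0,0,0,0,0,0,0,0,0,0,0,0,0,0,-4,3.1,0,0,0,0,-8,6.2,0,0,0,0,-12,9.4,0,0,0,0,-15,11.7,0,0,0,0,-15,11.7,0,0,0]' --fingers 1

```text
time_s: 4.68
position: [0.571, 0.2131, 0.1098]
tool_rot: [-0.313, 0.911, -0.255, 0.088]
wrist_force: [1.6, 0.3, 0.7]
grip_width: 0.243
```

```bash
cat > ob.py <<'E'
from st import *
o=manip.observe(); r=Rn.from_euler('z',-YAW)
print(o['time_s'],'st',s(o['position']).round(4),'F_st',r.apply(o['wrist_force']).round(1),o['q'].round(2),round(float(o['grip_width']),3))
E
python3 ob.py
```

```text
4.675 st [ 0.067  -0.0003  0.1098] F_st [ 1.1 -1.2  0.7] [ 0.43  0.55 -0.72  2.09 -0.7   0.23 -0.03] 0.243
```

Request:
drive_tool --motion '[0,-1.2,1.0,0,0,0,0,-2.4,1.9,0,0,0,0,-3.6,2.8,0,0,0,0,-3.6,2.8,0,0,0]'

```text
time_s: 5.18
position: [0.5724, 0.2147, 0.1096]
tool_rot: [-0.312, 0.911, -0.256, 0.088]
wrist_force: [-36.1, -38.2, 47.6]
grip_width: 0.246
```

```bash
python3 ob.py
```

```text
5.175 st [ 0.069  -0.0006  0.1096] F_st [-51.4  11.   47.6] [ 0.42  0.55 -0.71  2.09 -0.7   0.23 -0.03] 0.246
```

Request:
drive_tool --motion '[0,2,-1.6,0,0,0,0,2,-1.6,0,0,0,0,2,-1.6,0,0,0]'

```text
time_s: 5.55
position: [0.5717, 0.2145, 0.1097]
tool_rot: [-0.313, 0.911, -0.255, 0.088]
wrist_force: [-4.9, -8.9, 7.7]
grip_width: 0.242
```

```bash
python3 ob.py
```

```text
5.55 st [ 0.0685 -0.0002  0.1097] F_st [-10.1  -0.4   7.7] [ 0.42  0.55 -0.72  2.09 -0.7   0.23 -0.03] 0.242
```

Request:
drive_tool --motion '[0,0,0,0,0,0,0,0,0,0,0,0,0,0,-5,0,0,0,0,0,-30,0,0,0,0,0,-80,0,0,0,0,0,-125,0,0,0,0,0,-125,0,0,0]' --fingers -0.3

```text
time_s: 6.42
position: [0.5323, 0.1474, 0.2104]
tool_rot: [-0.312, 0.911, -0.255, 0.09]
wrist_force: [0.4, 0.6, -0.9]
grip_width: 0.65
```

```bash
python3 ob.py; python3 - <<'E'
from st import *
R=tool_R(YAW,0)
go('above',w([-.152,0,.185]),R)
T=snap('top','t3.png'); S=snap('scene','s3.png'); M=np.load('pics/scene.npz')
for n,c in(('T',T),('S',S)):
    hsv=cv2.cvtColor(c['pixels'],cv2.COLOR_RGB2HSV)
    m=cv2.inRange(hsv,(0,160,70),(8,255,255))|cv2.inRange(hsv,(172,160,70),(180,255,255))
    nn,l,st,ce=cv2.connectedComponentsWithStats(m)
    for i in range(1,nn):
        if 15<st[i,4]<150: print(n,st[i],ce[i].round(1))
print('pred grip centre 73mm', [ (a,proj(T,w([-.108-.073*np.cos(a+.14),0,.074+.073*np.sin(a+.14)])).round(1),proj(S,w([-.108-.073*np.cos(a+.14),0,.074+.073*np.sin(a+.14)])).round(1)) for a in(.68,.76)])
im=np.hstack([cv2.resize(c['pixels'][y:y+100,x:x+130,::-1],(400,308),interpolation=cv2.INTER_CUBIC) for c,y,x in((S,170,240),(T,160,170))]); cv2.imwrite('pics/p3.png',im)
E
```

```text
6.425 st [-0.0093 -0.0013  0.2104] F_st [ 0.7  0.  -0.9] [ 0.64  0.27 -0.76  2.13 -0.74  0.52 -0.02] 0.65
above [-1.1, 128.1, -67.7] [-0.6624, -0.0055, -0.0008]
T [341 181  10  11  62] [347.1 185.5]
T [332 216  18  10  49] [343.5 223.2]
S [350 102   9  13  80] [354.4 108.2]
S [249 210  19  14 123] [258.1 216.6]
pred grip centre 73mm [(0.68, array([[281.2, 231.8]]), array([[258.2, 217. ]])), (0.76, array([[280., 231.]]), array([[259.7, 215.7]]))]
```

View pics/p3.png

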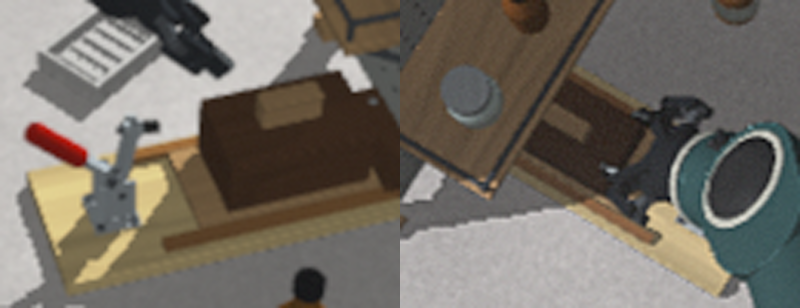

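Cover and mold have moved up to the stop (scene crop), and the handle prediction (258,217) matches the image. Moving over the handle with the fingers shut.

Request:
drive_tool --motion '[-1,30,-40,-0.16,0,0,-1,80,-68,-0.33,0,0,-1,128,-68,-0.5,0,0,-1,128,-68,-0.662,-0.005,0,-1,128,-68,-0.662,-0.005,0,-1,128,-68,-0.662,-0.005,0]' --fingers 1

```text
time_s: 7.28
position: [0.4564, 0.0286, 0.1822]
tool_rot: [-0.002, 0.964, -0.268, -0.003]
wrist_force: [-0.5, 0.1, -0.0]
grip_width: -0.0
```

```bash
python3 ob.py; python3 - <<'E'
from st import *
go('start',w([-.152,0,.160]),tool_R(YAW,0));go('end',w([-.172,0,.098]),tool_R(YAW,0))
E
```

```text
7.275 st [-0.1502  0.0019  0.1822] F_st [-0.2  0.5 -0. ] [ 0.34  0.21 -0.51  2.05  0.12  0.91 -0.79] -0.0
start [2.1, 1.8, 22.2] [-0.0021, 0.0064, 0.0035]
end [2.4, 22.0, 84.1] [-0.0021, 0.0064, 0.0035]
```

Request:
drive_tool --motion '[2,2,20,0,0.006,0,2,4,32,0,0.006,0,2,8,44,0,0.006,0,2,12,56,0,0.006,0,2,16,66,0,0.006,0,2,19,76,0,0.006,0,2,22,82,0,0.006,0,2,22,82,0,0.006,0]'

```text
time_s: 8.28
position: [0.4465, 0.0079, 0.1008]
tool_rot: [-0.0, 0.963, -0.269, 0.001]
wrist_force: [1.0, -0.5, 0.5]
grip_width: -0.0
```

```bash
python3 ob.py
```

```text
8.275 st [-0.173  -0.0003  0.1008] F_st [ 0.1 -1.1  0.5] [ 0.33  0.33 -0.47  2.14  0.22  0.72 -0.84] -0.0
```

Request:
drive_tool --motion '[0,1,2,0,0,0,0,1,4,0,0,0,0,1,6,0,0,0,0,1,6,0,0,0]'

```text
time_s: 8.78
position: [0.4463, 0.0072, 0.095]
tool_rot: [-0.0, 0.963, -0.269, 0.001]
wrist_force: [-0.7, 0.1, 0.8]
grip_width: 0.002
```

```bash
python3 ob.py; python3 - <<'E'
from st import *
S=snap('scene','s4.png'); cv2.imwrite('pics/p4.png',cv2.resize(S['pixels'][160:260,230:380,::-1],(600,400),interpolation=cv2.INTER_CUBIC))
E
```

```text
8.775 st [-0.1737 -0.0006  0.095 ] F_st [-0.3  0.6  0.8] [ 0.32  0.34 -0.47  2.15  0.23  0.7  -0.84] 0.002
```

View pics/p4.png

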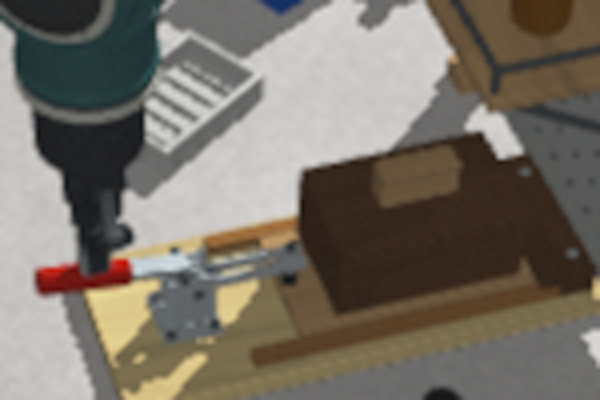

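The handle is nearly level (grip at scene px about (250,229)) and the arm is down on the footboard's end. I'll press on until the end stop is felt.

Request:
drive_tool --motion '[0,0,1,0,0,0,0,0,2,0,0,0,0,0,2,0,0,0]'

```text
time_s: 9.2
position: [0.4466, 0.0072, 0.0937]
tool_rot: [0.0, 0.963, -0.269, 0.001]
wrist_force: [-6.2, -2.8, 21.6]
grip_width: 0.002
```

```bash
python3 ob.py
```

```text
9.2 st [-0.1736 -0.0008  0.0937] F_st [-5.6  3.8 21.6] [ 0.32  0.34 -0.46  2.15  0.24  0.7  -0.85] 0.002
```

Request:
drive_tool --motion '[0,0,1,0,0,0,0,0,2,0,0,0,0,0,2,0,0,0]'

```text
time_s: 9.57
position: [0.4468, 0.007, 0.0929]
tool_rot: [0.001, 0.963, -0.269, 0.002]
wrist_force: [-18.1, -3.3, 56.4]
grip_width: 0.005
```

```bash
python3 ob.py
```

```text
9.575 st [-0.1736 -0.001   0.0929] F_st [-12.2  13.8  56.4] [ 0.32  0.34 -0.46  2.15  0.24  0.7  -0.85] 0.005
```

Request:
drive_tool --motion '[0,0,-10,0,0,0,0,0,-60,0,0,0,0,0,-110,0,0,0,0,-30,-120,0.17,0,0,0,-60,-120,0.34,0,0,0,-90,-120,0.5,0,0,0,-90,-120,0.66,0,0,0,-90,-120,0.66,0,0]'

```text
time_s: 10.58
position: [0.4923, 0.0834, 0.2105]
tool_rot: [-0.313, 0.911, -0.255, 0.088]
wrist_force: [0.8, -0.2, 0.3]
grip_width: -0.001
```

```bash
python3 ob.py; python3 - <<'E'
from st import *
R=tool_R(YAW,np.radians(38)); t=w([.0685,-.0002,.1105])
go('pre',t-.12*R[:,2],R); go('tcp',t,R)
S=snap('scene','s5.png'); cv2.imwrite('pics/p5.png',cv2.resize(S['pixels'][160:260,230:380,::-1],(600,400),interpolation=cv2.INTER_CUBIC))
E
```

```text
10.575 st [-0.0848 -0.0003  0.2105] F_st [ 0.3 -0.8  0.3] [ 0.73  0.18 -0.66  2.2  -0.84  0.66  0.2 ] -0.001
pre [-0.2, -59.2, 53.2] [0.0004, -0.0011, 0.0]
tcp [-0.3, -59.3, 173.2] [0.0004, -0.0011, 0.0]
```

View pics/p5.png

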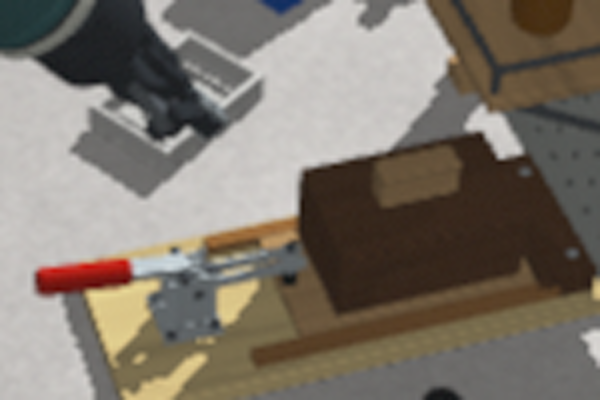

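The handle has stayed shut and the arm lies level with its foot on the footboard. Opening and going back to the bar.

Request:
drive_tool --motion '[0,-30,27,0,0,0,0,-59,53,0,0,0,0,-59,90,0,0,0,0,-59,130,0,0,0,0,-59,155,0,0,0,0,-59,168,0,0,0,0,-59,173,0,0,0,0,-59,173,0,0,0]' --fingers -0.8

```text
time_s: 11.62
position: [0.5721, 0.2147, 0.1112]
tool_rot: [-0.312, 0.911, -0.254, 0.088]
wrist_force: [0.2, -0.6, 0.5]
grip_width: 0.905
```

Request:
drive_tool --motion '[0,0,0,0,0,0,0,0,0,0,0,0,0,0,0,0,0,0,0,0,0,0,0,0,0,0,0,0,0,0,0,0,0,0,0,0]' --fingers 1

```text
time_s: 12.38
position: [0.572, 0.2147, 0.1112]
tool_rot: [-0.312, 0.911, -0.254, 0.088]
wrist_force: [-5.9, -3.7, 10.7]
grip_width: 0.246
```

```bash
python3 ob.py
```

```text
12.375 st [ 0.0688 -0.0003  0.1112] F_st [-6.2  3.1 10.7] [ 0.39  0.53 -0.68  2.09 -0.76  0.24  0.02] 0.246
```

Request:
drive_tool --motion '[0,-1.8,-2.4,0,0,0,0,-4.9,-6.3,0,0,0,0,-8.6,-11,0,0,0,0,-12.3,-15.8,0,0,0,0,-15.4,-19.7,0,0,0,0,-18.5,-23.6,0,0,0]'

```text
time_s: 13.12
position: [0.5717, 0.2149, 0.141]
tool_rot: [-0.312, 0.911, -0.254, 0.088]
wrist_force: [-2.0, -2.2, -12.7]
grip_width: 0.247
```

```bash
python3 ob.py
```

```text
13.125 st [0.0689 0.     0.141 ] F_st [ -2.9   0.6 -12.7] [ 0.37  0.46 -0.65  2.08 -0.75  0.31 -0.03] 0.247
```

Request:
drive_tool --motion '[0,-4.3,-5.5,0,0,0,0,-9.2,-11.8,0,0,0,0,-14.2,-18.1,0,0,0,0,-19.1,-24.4,0,0,0,0,-22.2,-28.4,0,0,0,0,-24.6,-31.5,0,0,0,0,-24.6,-31.5,0,0,0]'

```text
time_s: 14.0
position: [0.5722, 0.2153, 0.1813]
tool_rot: [-0.312, 0.911, -0.254, 0.088]
wrist_force: [1.4, -1.0, -3.2]
grip_width: 0.246
```

```bash
python3 ob.py; python3 - <<'E'
from st import *
S=snap('scene','s6.png'); cv2.imwrite('pics/p6.png',cv2.resize(S['pixels'][100:250,230:430,::-1],(800,600),interpolation=cv2.INTER_CUBIC))
E
```

```text
14.0 st [ 0.0695 -0.0002  0.1813] F_st [-0.1 -1.8 -3.2] [ 0.34  0.37 -0.61  2.06 -0.73  0.4  -0.11] 0.246
```

View pics/p6.png

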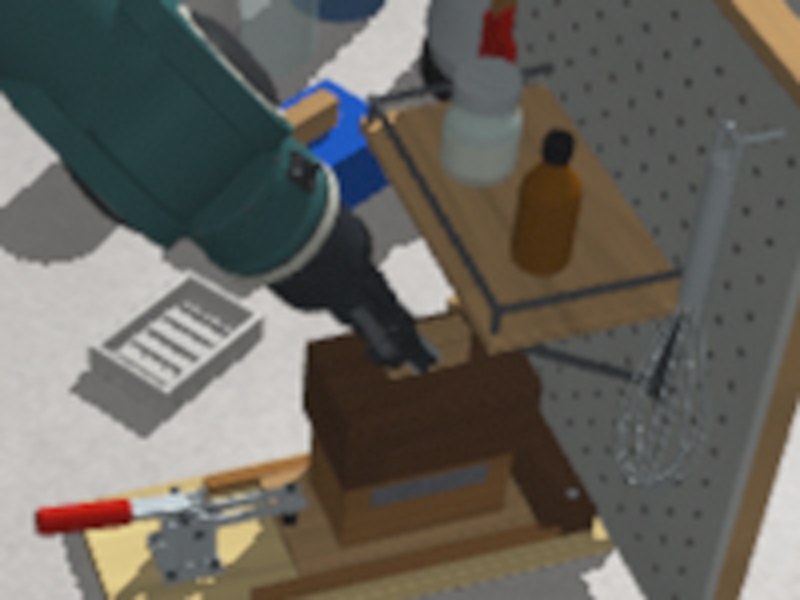

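The cover is level and clear of the mold (cover rim at scene px about (335,215), walls visible below). Force −3.2 N matches its weight, and the clamp is still shut. Next, up a little and back towards the clamp end.

Request:
drive_tool --motion '[0,-2.5,-3.2,0,0,0,0,7,-14,0,0,0,0,18,-28,0,0,0,0,28,-45,0,0,0,0,40,-65,0,0,0,0,52,-88,0,0,0,0,62,-108,0,0,0,0,66,-116,0,0,0]'

```text
time_s: 15.05
position: [0.5077, 0.1082, 0.2322]
tool_rot: [-0.312, 0.911, -0.254, 0.089]
wrist_force: [-0.3, 0.8, -2.9]
grip_width: 0.241
```

```bash
python3 ob.py; cat > mt.py <<'E'
from st import *
my=np.radians(12.5); R=tool_R(my,np.radians(38)); c=np.array([.487,-.3955,0])-.001*np.array([np.cos(my),np.sin(my),0])
for z in(.22,.10,.0835): go(z,c+[0,0,z],R)
E
python3 mt.py
```

```text
15.05 st [-0.0555 -0.0005  0.2322] F_st [ 0.5  0.7 -2.9] [ 0.64  0.16 -0.62  2.16 -0.82  0.67  0.1 ] 0.241
0.22 [243.0, 357.0, -260.9] [0.0016, 0.4938, 0.6383]
0.1 [242.7, 430.6, -166.2] [0.0016, 0.4938, 0.6383]
0.0835 [242.6, 440.7, -153.1] [0.0016, 0.4938, 0.6383]
```

Request:
drive_tool --motion '[10,14,-10,0,0.02,0.026,27,39,-29,0,0.054,0.07,46,68,-50,0,0.094,0.121,68,100,-73,0,0.138,0.179,90,132,-97,0,0.183,0.236,112,164,-120,0,0.227,0.294,134,196,-143,0,0.272,0.351,156,228,-167,0,0.316,0.409]'

```text
time_s: 16.05
position: [0.4948, -0.2148, 0.2234]
tool_rot: [-0.28, 0.815, -0.48, 0.164]
wrist_force: [0.5, -0.9, -3.1]
grip_width: 0.247
```

```bash
python3 ob.py; python3 mt.py
```

```text
16.05 st [-0.3383 -0.1572  0.2234] F_st [-0.6 -0.9 -3.1] [ 0.98  0.22 -0.33  2.09 -0.84  0.75  0.2 ] 0.247
0.22 [153.9, 77.4, -55.9] [0.0024, 0.1775, 0.2271]
0.1 [154.0, 151.1, 38.8] [0.0024, 0.1775, 0.2271]
0.0835 [154.0, 161.2, 51.8] [0.0024, 0.1775, 0.2271]
```

Request:
drive_tool --motion '[38,19,-14,0,0.044,0.057,75,37,-27,0,0.086,0.11,110,55,-40,0,0.127,0.162,138,70,-50,0,0.16,0.204,154,77,-56,0.002,0.178,0.227,154,77,-56,0.002,0.178,0.227]'

```text
time_s: 16.8
position: [0.4875, -0.3942, 0.2208]
tool_rot: [-0.254, 0.738, -0.591, 0.204]
wrist_force: [1.5, 0.2, -3.2]
grip_width: 0.246
```

```bash
python3 ob.py; python3 mt.py; python3 - <<'E'
from st import *
c=[]
for n,y,x in(('scene',250,60),('top',150,330)):
    c.append(cv2.resize(snap(n,n+'7.png')['pixels'][y:y+150,x:x+200,::-1],(400,300),interpolation=cv2.INTER_CUBIC))
cv2.imwrite('pics/p7.png',np.hstack(c))
E
```

```text
16.8 st [-0.4955 -0.244   0.2208] F_st [ 1.  -1.1 -3.2] [ 1.08  0.35 -0.2   1.91 -0.82  0.74  0.12] 0.246
0.22 [1.2, 1.9, -0.5] [-0.0002, 0.0012, 0.0025]
0.1 [1.1, 75.8, 94.1] [-0.0002, 0.0012, 0.0025]
0.0835 [1.1, 86.0, 107.1] [-0.0002, 0.0012, 0.0025]
```

View pics/p7.png

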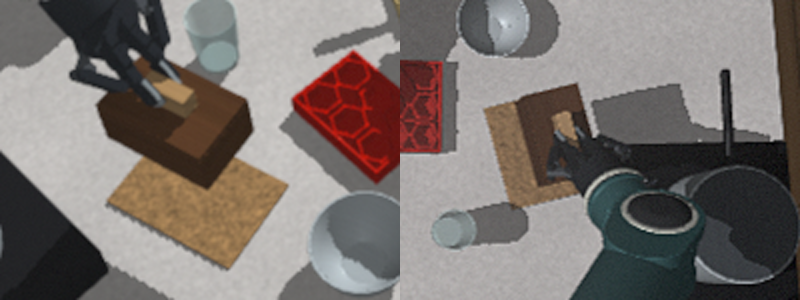

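The cover is above the mat, level and lined up with it (mat centre in scene px about (159,347)), with the tray, bowl and beaker clear. Lowering to about 15 mm above it.

Request:
drive_tool --motion '[1,10,10,0,0,0,1,25,29,0,0,0,1,40,48,0,0,0,1,52,64,0,0,0,1,62,77,0,0,0,1,70,87,0,0,0,1,75,93,0,0,0,1,75,93,0,0,0]'

```text
time_s: 17.9
position: [0.4858, -0.395, 0.1012]
tool_rot: [-0.254, 0.738, -0.591, 0.203]
wrist_force: [-0.3, -0.7, -2.7]
grip_width: 0.245
```

```bash
python3 ob.py; python3 mt.py; python3 - <<'E'
from st import *
c=[]
for n,y,x in(('scene',290,90),('top',170,340)):
    c.append(cv2.resize(snap(n,n+'8.png')['pixels'][y:y+112,x:x+150,::-1],(400,300),interpolation=cv2.INTER_CUBIC))
cv2.imwrite('pics/p8.png',np.hstack(c))
E
```

```text
17.9 st [-0.4971 -0.2429  0.1012] F_st [-0.7 -0.1 -2.7] [ 1.14  0.54 -0.28  1.98 -0.97  0.55  0.39] 0.245
0.22 [0.8, -73.2, -93.6] [-0.0, 0.0018, 0.0029]
0.1 [0.8, 0.7, 0.9] [-0.0, 0.0018, 0.0029]
0.0835 [0.8, 10.8, 13.9] [-0.0, 0.0018, 0.0029]
```

View pics/p8.png

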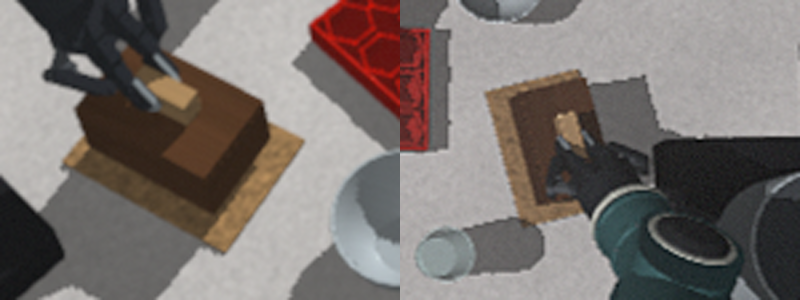

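Centred and square over the mat with an even cork border in the scene view. Lowering the last bit gently.

Request:
drive_tool --motion '[0,2,3,0,0,0,0,5,6,0,0,0,1,8,9.5,0,0,0,1,10,12,0,0,0,1,11,13,0,0,0,1,11,13.5,0,0,0,1,11,13.5,0,0,0]'

```text
time_s: 18.88
position: [0.4859, -0.3962, 0.0843]
tool_rot: [-0.254, 0.739, -0.59, 0.204]
wrist_force: [0.0, 0.7, -2.5]
grip_width: 0.249
```

```bash
python3 ob.py
```

```text
18.875 st [-0.4981 -0.2437  0.0843] F_st [ 0.6  0.3 -2.5] [ 1.15  0.58 -0.3   1.98 -0.99  0.53  0.43] 0.249
```

Not touching yet; down in half-millimetre steps (up 1 mm = 0, −0.62, −0.79).

Request:
drive_tool --motion '[0,0.3,0.4,0,0,0,0,0.6,0.8,0,0,0,0,0.9,1.2,0,0,0,0,0.9,1.2,0,0,0]'

```text
time_s: 19.38
position: [0.486, -0.3961, 0.0832]
tool_rot: [-0.254, 0.739, -0.59, 0.204]
wrist_force: [-5.0, 2.6, 7.8]
grip_width: 0.241
```

```bash
python3 ob.py
```

```text
19.375 st [-0.4979 -0.2437  0.0832] F_st [-0.4  5.6  7.8] [ 1.15  0.58 -0.3   1.98 -0.99  0.53  0.43] 0.241
```

Contact. Open and withdraw along the tool axis.

Request:
drive_tool --motion '[0,0,0,0,0,0,0,0,0,0,0,0,0,0,0,0,0,0,0,0,0,0,0,0,0,0,-15,0,0,0,0,0,-55,0,0,0,0,0,-100,0,0,0,0,0,-130,0,0,0]' --fingers -0.6

```text
time_s: 20.38
position: [0.4061, -0.4145, 0.1874]
tool_rot: [-0.253, 0.738, -0.591, 0.204]
wrist_force: [0.5, 0.1, 0.1]
grip_width: 0.798
```

Request:
drive_tool --motion '[0,0,-50,0,0,0,0,0,-90,0,0,0,0,0,-90,0,0,0,0,0,-90,0,0,0]'

```text
time_s: 20.88
position: [0.3536, -0.4254, 0.2559]
tool_rot: [-0.254, 0.739, -0.59, 0.204]
wrist_force: [0.7, 1.0, -0.6]
grip_width: 0.8
```

```bash
python3 ob.py; python3 - <<'E'
from st import *
S=snap('scene','s9.png'); T=snap('top','t9.png')
c=[cv2.resize(p['pixels'][y:y+112,x:x+150,::-1],(400,300),interpolation=cv2.INTER_CUBIC) for p,y,x in((S,290,90),(T,170,340),(S,170,235),(T,160,170))]
cv2.imwrite('pics/p9.png',np.vstack([np.hstack(c[:2]),np.hstack(c[2:])]))
E
```

```text
20.875 st [-0.5917 -0.1457  0.2559] F_st [ 1.2 -0.1 -0.6] [ 1.29  0.24 -0.15  1.96 -0.78  0.96  0.27] 0.8
```

The viewer's limit is reached, so the last check is numeric: cover top and bar on the mat, plus the handle and mold area against the earlier picture.

```bash
python3 - <<'E'
from st import *
S=np.load('pics/scene.npz');T=np.load('pics/top.npz')
my=np.radians(12.5)
for n,c,(x0,y0,x1,y1) in(('scene',S,(100,295,215,385)),('top',T,(365,185,430,260))):
    hsv=cv2.cvtColor(c['pixels'],cv2.COLOR_RGB2HSV)
    def comp(lo,hi):
        m=cv2.inRange(hsv,lo,hi); k=np.zeros_like(m); k[y0:y1,x0:x1]=m[y0:y1,x0:x1]
        nn,l,st,ce=cv2.connectedComponentsWithStats(k); return l,st,ce
    for nm,lo,hi in(('dark',(0,60,20),(20,255,125)),('bright',(8,60,126),(25,220,255))):
        l,st,ce=comp(lo,hi)
        for i in range(1,len(st)):
            if st[i,4]>25:
                r=cv2.minAreaRect(np.argwhere(l==i)[:,::-1].astype(np.float32))
                e=lambda z:Rn.from_euler('z',-my).apply(ray(c,r[0],z)-[.487,-.3955,0]).round(4)[:2]
                b=cv2.boxPoints(r); P=np.array([ray(c,u,.072)[:2] for u in b]); d=[P[1]-P[0],P[2]-P[1]]
                print(n,nm,st[i,4],ce[i].round(1),'mat-frame z.072',e(.072),'z.102',e(.102),[(np.linalg.norm(v).round(3),np.degrees(np.arctan2(v[1],v[0])).round(1)) for v in d])
a=cv2.imread('pics/s5.png').astype(int);b=cv2.imread('pics/s9.png').astype(int)
d=abs(a-b).max(2)>40
for nm,(x0,y0,x1,y1) in dict(handle_clamp=(242,200,305,265),stop=(355,190,380,235),jars=(335,110,385,175),tray=(205,270,280,340),bottle=(320,255,355,308),bowl=(212,345,272,396),dish=(250,168,298,205)).items(): print(nm,d[y0:y1,x0:x1].mean().round(3))
# predicted vs seen outline of cover top corners
from itertools import product
C=np.array([[x,y,.072] for x,y in((-.073,-.045),(.073,-.045),(.073,.045),(-.073,.045))]); C=Rn.from_euler('z',my).apply(C)+[.487,-.3955,0]
print(proj(S,C).round(1).tolist())
E
```

```text
scene dark 47 [210.3 305.9] mat-frame z.072 [0.0787 0.1311] z.102 [0.0919 0.1156] [(np.float64(0.01), np.float64(94.6)), (np.float64(0.039), np.float64(-5.9))]
scene dark 3044 [154.5 344.2] mat-frame z.072 [ 0.0201 -0.0249] z.102 [ 0.0349 -0.0364] [(np.float64(0.137), np.float64(116.5)), (np.float64(0.19), np.float64(12.0))]
scene bright 185 [152.  326.3] mat-frame z.072 [-0.0137  0.0114] z.102 [ 0.002  -0.0011] [(np.float64(0.023), np.float64(114.6)), (np.float64(0.062), np.float64(11.5))]
scene bright 450 [185.8 359.6] mat-frame z.072 [ 0.1122 -0.0255] z.102 [ 0.1246 -0.037 ] [(np.float64(0.123), np.float64(109.7)), (np.float64(0.036), np.float64(10.2))]
scene bright 46 [118.2 347. ] mat-frame z.072 [-0.048  -0.0735] z.102 [-0.0315 -0.0838] [(np.float64(0.023), np.float64(104.2)), (np.float64(0.013), np.float64(4.0))]
top dark 1330 [398.1 224.1] mat-frame z.072 [-0.0059  0.0177] z.102 [-0.0078  0.0256] [(np.float64(0.123), np.float64(-75.3)), (np.float64(0.182), np.float64(-167.5))]
top bright 319 [386.1 230.1] mat-frame z.072 [-0.0061  0.027 ] z.102 [-0.008   0.0348] [(np.float64(0.114), np.float64(-75.5)), (np.float64(0.183), np.float64(-167.6))]
top bright 115 [402.6 221.3] mat-frame z.072 [ 0.0002 -0.0044] z.102 [-0.0018  0.0039] [(np.float64(0.024), np.float64(-75.8)), (np.float64(0.059), np.float64(-167.8))]
handle_clamp 0.003
stop 0.012
jars 0.0
tray 0.04
bottle 0.0
bowl 0.0
dish 0.318
[[118.0, 333.4], [166.4, 359.8], [188.6, 330.5], [141.3, 306.1]]
```

The bar sits within 5 mm of the mat's centre in both views, at 12° (square with the mat). The clamp, stop and shelf areas are unchanged. Handing in.

```bash
python3 -c "
from workcell import manip
print(manip.observe()['wrist_force']); print(manip.finish_job())"
```

```text
[-0.02087343  0.83595114 -0.43065905]
the job is handed in; nothing more can be done
None
```

The job is done and handed in at about 21 s of the 59 s. I gripped the bar with a 38° lean and pushed the mold against the stop. I then pressed the clamp shut until it hit its end stop, drew the cover 70 mm straight up, and set it down on the mat.

**Cover on the mat:** the bar's centre is 2 mm along and −1 mm across from the mat's centre in the scene view, and −2 and +4 mm in the top view. Its long side is at 11.5–12.2° against the mat's 12.5°. I did not measure how level it stands; contact came at the expected height, and the gripper is off it.

**Mold and clamp:** the clamp area is unchanged since the clamp was shut (0.3 % of its pixels differ). The mold did not visibly lift.

**Bystanders:**
- The jars, bottle and bowl show no change.
- The soap dish area differs by 32 %, which I put down to the gripper standing in front of it in the earlier picture.
- The hex tray area differs by 4 %, probably shadow. I did not check the dish or the tray further.
- I did not check the beaker in the final pictures.

**What disagreed or was missed:**
- The two cameras differ by about 5 mm, so I used the mean.
- While pushing the mold home the wrist briefly read about 70 N, under the 120 N limit, and I backed off.
- The last composite picture could not be viewed because the viewer's limit was reached, so the final check was by numbers only.

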